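# Load a sample vial into the benchtop analyser

### The job

Press the red button on the analyser so that its blue-fronted tray springs out, and stand the orange-capped vial upright in the round nest of the tray. Then push the tray home until it clicks and stays in by itself, easing it in by feel: neither the button nor the tray may be shoved hard, the vial must not be forced, and the other things on the bench are left where they are.

Things in the scene. Friction and masses are not known exactly. Their poses are not given: they have to be found in the camera images.
- analyser: White analyser fixed to the bench, 240 mm wide (y), 270 deep (x). Origin: middle of its front face's lower edge, at bench level; +x points into the machine (the way the tray is pushed home), +y left seen from the front. Flat front deck 78 mm high, 150 mm deep; behind it a head rises to 160 mm. Mouth for the tray: 96 mm wide, 12 to 70 mm high, mid front; a vial in the tray passes in.
- tray (a joint): How far the tray is out (m, along the analyser's -x). Latched at the start, 0.013 to 0.014; springs out to a stop at 0.085 within 1 s. Pushed in, its hidden latch clicks somewhere between 0.013 and 0.001; the place differs and cannot be told from the start, as the latched tray has 13 mm loose play. Let go before the click, it springs out again. After the click it stays below 0.027.
- tray_front (a point): Centre of the outer face of the tray's blue front panel: upright, 92 mm wide, 14 to 68 mm above the bench, 26 mm thick; push here along the analyser's +x. A slow push takes 3 N, rising evenly to 5 N, then 6 to 8 N from 7 to 2.5 mm before the click, then 5 N. From 1 mm past the click a rubber buffer adds 10 N per mm: 10.5 N means it has clicked; over 16 N is shoving hard.
- tray_nest (a point): Centre of the floor of the tray's round nest, 57 mm behind tray_front along the analyser's +x, 17 mm above the bench. The nest: a hole 29 mm wide, 13 mm deep, chamfered 2 mm, in a black block 66 mm (x) by 80 mm (y) whose top is 30 mm above the bench. With the tray out, its centre is 38 mm in front of the analyser's front face.
- release_top (a point): Centre of the top of the round red release button, 28 mm across, 12 mm above the front deck (90 mm above the bench), 55 mm behind the front face, 85 mm to the right of its middle. Pressed straight down it travels 10 mm against a spring, frees the tray after about 5 mm at about 4 N and bottoms at about 7 N; over 20 N is shoving hard.
- vial: Clear sample vial with blue contents and an orange cap, a plain cylinder 26 mm across and 45 mm tall, about 35 g, standing loose on the bench to one side of the analyser. Origin: centre of its underside; z up.
- reagent: Bystander: amber bottle with a green cap, 48 mm across, 85 mm tall, on the other side. Origin: centre of its underside. Leave alone.
- tip_box: Bystander: pink pipette-tip box, 85 x 120 x 64 mm. Origin: centre of its underside. Leave alone.
- tube_rack: Bystander: pale box of small tubes with orange and green caps, 120 x 120 x 50 mm. Origin: centre of its underside. Leave alone.
Things that resemble listed ones, but are neither listed nor needed, are in the scene too. Leave any turquoise look-alike of the vial alone.

How it is judged:
On the way, in this order (a step that is already met when the one before it is completed fails the run):
1. the tray has sprung out (value of joint tray above 0.075 m), for 0.1 s.
2. the vial stands in the nest of the tray, let go (horizontal distance between vial and tray_nest below 0.004 m and z of vial in the frame of tray_nest below 0.004 m and angle between vial's own z axis and vertical below 0.12 rad and contact force between the fingers and vial below 0.2 N), for 0.2 s.
At the end, for the whole second after the job is handed in: The tray is latched in and stays there by itself (joint below 28 mm; unlatched it would spring out to 85 mm), with the vial standing upright (within 0.12 rad) on the floor of the nest (within 4 mm), at rest (value of joint tray below 0.028 m and linear speed of vial below 0.02 m/s and horizontal distance between vial and tray_nest below 0.004 m and z of vial in the frame of tray_nest below 0.004 m and angle between vial's own z axis and vertical below 0.12 rad); the robot touches nothing.
It fails at once if the tray is shoved with more than 16 N (contact force between any of the fingers, the arm and tray above 16 N).
It fails at once if the button is pressed with more than 20 N (contact force between any of the fingers, the arm and release above 20 N).
It fails at once if the vial is forced against the tray with more than 25 N (contact force between vial and tray above 25 N).
It fails at once if a bystander is moved more than 25 mm or tipped (distance of any of reagent, tip_box, tube_rack from where it was at the start of the episode above 0.025 m or angle between reagent's own z axis and vertical above 0.5 rad).
It also fails if it takes over 72 s, if anything falls off the work surface, if the arm or the gripper's body presses on something with over 40 N, if the wrist force passes 120 N, or if a joint passes its speed limit or range.

### The arm

A 7-joint arm with a two-finger parallel gripper is mounted at the origin on the work surface. World frame = base frame: x ahead of the robot, y to its left, z up, the work surface at z = 0. Lengths are in m, angles in rad, forces in N, time in s.
With the tool pointing down it reaches from about 0.35 to 0.9 m from the base axis. Payload 8.1 kg.
Tool frame: the origin (TCP) lies on the mounting face of the last link; the fingertips stand 173 mm ahead of it and the grasp point (between the pads) lies 155 mm ahead of it (r.tip_reach is the distance from the TCP to the fingertips, in m); z points along the fingers, y is the direction in which the jaws open and shut (so a half turn about z gives the same grasp; the last joint's range is limited). The gripper opens to 85 mm and grips with 20 to 120 N. Pads are 22 mm wide; open, the fingers measure 114 mm over their backs; the gripper's body (76 mm by 85 mm) begins 54 mm behind the grasp point. The pads swing forward as they close: fully open they stand 13 mm farther back than shut.
Start: joints at [1.136, 0.434, 0.025, 1.573, -0.012, 1.134, -0.075], TCP at [0.204, -0.591, 0.405] pointing down, gripper open.
Joint ranges: [-2.62, 2.62], [-0.44, 2.09], [-1.27, 1.32], [0.08, 2.57], [-1.32, 4.46], [0.12, 2], [-2.74, 2.74]. Speed limits (rad/s): [2.22, 2.22, 3.01, 3.01, 3.14, 3.14, 3.14].

### API

Orientations are given as a unit quaternion [x, y, z, w].
In Python, from bench import telemetry, vision, order, r gives the robot as it stands. The module is installed in compiled form; this text tells all that it offers.
- The arm moves only by the tool jog_arm, never from a script. Its argument "steps" is a list of rows, each a list of 3 entries, a list of its own where there are three numbers: the shift along the tool's x, y, z in mm, then the turn, a rotation vector about the tool's x, y, z in rad, then the closure, from -1 (fully open) to 1 (shut). A call has 1 to 5 rows; each row shifts and turns the commanded pose from where the row before left it, along the tool's axes as they then stand; what a row does not reach is not made up. A row lasts 1/8 s, in which the tool goes at most 62.5 mm and 10.7 degrees, less where a joint would pass 70% of its speed; a pose out of reach is approached as far as the arm can. A call is refused whole if a number of a shift passes 62.5 or a number of a turn 0.188, either way. A call with a gripper value outside its range is refused whole. The fingers move at their own pace and stop on an object; "force" is the grip in N (left out, the last holds). Time passes only in rows, so rows that do not move let the fingers close. It gives the time, the measured TCP pose, the force and the opening at its end, in the units of the state.
- telemetry.read_state(): the state, without advancing time (a new reading comes with each control period).
- vision.read_camera(name): name is "scene" or "top"; returns a dict with "img" (420x560x3 uint8, red, green, blue), "camera_matrix" (3x3 intrinsics, pixels), "extrinsics" (4x4, takes a point from camera to world coordinates). Camera axes: x right, y down, z forward; pixel columns grow to the right and rows downward; lengths in m; the calibration is good to about 2 mm. A picture is of the moment at which its call begins. There is no depth.
- order.hand_in(): hands the job in, once; it reports no verdict.
The state is a dict: "t": time; "joints": joint angles; "joint_velocities": joint speeds; "joint_torque": joint torques, N m; "eef_pos": TCP position; "eef_rot": TCP orientation; "ft_force": force on the tool from outside, world axes, zero at the start; "wrist_torque": the same for the moment, N m; "grip_width": opening from 0.0 (shut) to 1.0 (fully open).
Only numpy, scipy, OpenCV 4.12 (cv2) and the standard library are available. Lean on these libraries where they do the work, as an engineer would, in place of code of your own. Each camera call takes 0.05 s, during which the arm holds its last target.

## Working session

There is one attempt and no reset: what is moved stays moved. The work goes in short steps, Python scripts to look and compute and a tool call to move; the robot and the scene stay as the last step left them, time stands still between calls to the robot, and variables do not carry over. Pictures are saved under pics/ and viewed, and the job is handed in when it is done.

Besides the shell and the picture viewer there is one more tool, called after "Request:" by a JSON object that holds its "method" and its "body", one argument or row to a line. jog_arm: Moves the arm, as the interface text tells. Its arguments: {"type":"object","properties":{"steps":{"type":"array"},"force":{"type":"number"}},"required":["steps"]}

```bash
mkdir -p pics; cat > h.py <<'E'
import numpy as np, cv2
from bench import telemetry, vision, order, r
from scipy.spatial.transform import Rotation as R
def cam(n):
    d=vision.read_camera(n); return d['img'],np.array(d['camera_matrix']),np.array(d['extrinsics'])
def ray(K,E,p):
    d=E[:3,:3]@np.linalg.inv(K)@np.array([p[0],p[1],1.]); return E[:3,3],d/np.linalg.norm(d)
def onz(K,E,p,z):
    o,d=ray(K,E,p); return o+d*(z-o[2])/d[2]
def tri(r1,r2):
    (o1,d1),(o2,d2)=r1,r2
    A=np.stack([d1,-d2],1); s=np.linalg.lstsq(A,o2-o1,rcond=None)[0]
    a,b=o1+d1*s[0],o2+d2*s[1]; return (a+b)/2,np.linalg.norm(a-b)
def proj(K,E,P):
    q=np.linalg.inv(E)@np.append(P,1); u=K@q[:3]; return u[:2]/u[2]
E
python3 - <<'E'
from h import *
for n in('scene','top'):
    i,K,E=cam(n); cv2.imwrite(f'pics/{n}0.png',i[:,:,::-1]); np.savez(f'{n}0.npz',i=i,K=K,E=E)
    print(n,K.round(1).tolist(),E.round(3).tolist())
s=telemetry.read_state(); print({k:np.round(v,3).tolist() for k,v in s.items()}, r.tip_reach)
E
```

```text
scene [[545.3, 0.0, 276.1], [0.0, 545.3, 217.1], [0.0, 0.0, 1.0]] [[0.729, 0.427, -0.535, 1.31], [0.685, -0.461, 0.564, -0.757], [-0.006, -0.778, -0.629, 0.943], [0.0, 0.0, 0.0, 1.0]]
top [[404.0, 0.0, 275.9], [0.0, 404.0, 211.4], [0.0, 0.0, 1.0]] [[-0.011, -0.993, 0.116, 0.417], [-1.0, 0.011, 0.003, -0.012], [-0.004, -0.116, -0.993, 1.418], [0.0, 0.0, 0.0, 1.0]]
{'t': 0.1, 'joints': [1.136, 0.435, 0.025, 1.574, -0.012, 1.134, -0.075], 'joint_velocities': [0.0, -0.003, 0.0, -0.003, 0.001, -0.002, 0.001], 'joint_torque': [0.003, -67.176, 1.028, -31.691, 0.016, 0.007, 0.0], 'eef_pos': [0.203, -0.591, 0.404], 'eef_rot': [0.986, 0.165, -0.0, -0.001], 'ft_force': [0.331, 0.016, -0.073], 'wrist_torque': [0.063, -0.046, -0.037], 'grip_width': 1.003} 0.1734
```

View pics/scene0.png

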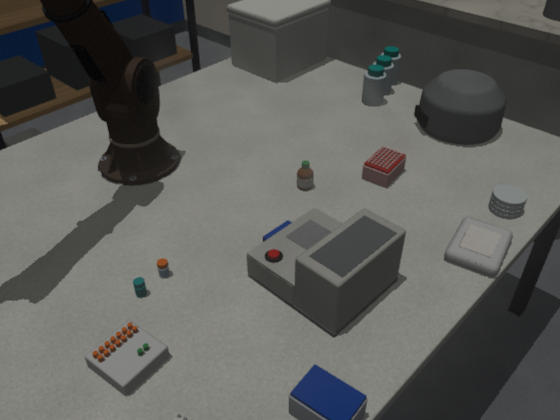

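View pics/top0.png

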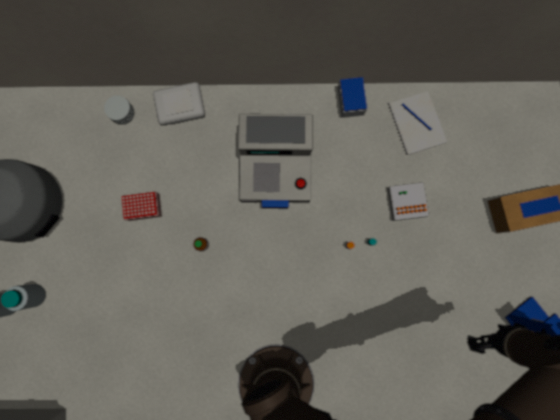

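The top view shows the analyser at about (275,157), with the red button at (301,184), the blue front at (275,204), the vial at (350,245), and its turquoise look-alike at (372,241). The scene view shows the vial at (163,268) and the button at (274,256).

```bash
cat > m.py <<'E'
from h import *
def mask(i,col):
    h=cv2.cvtColor(i,cv2.COLOR_RGB2HSV); H,S,V=[h[...,k].astype(int) for k in range(3)]
    if col=='red': return (((H<6)|(H>172))&(S>150)&(V>70))
    if col=='orange': return ((H>=4)&(H<16)&(S>150)&(V>120))
    if col=='blue': return ((H>108)&(H<128)&(S>140)&(V>50))
def blob(i,col,near,rad=14):
    m=mask(i,col).astype(np.uint8); n,l,st,c=cv2.connectedComponentsWithStats(m)
    out=[(k) for k in range(1,n) if np.hypot(*(c[k]-near))<rad and st[k,4]>4]
    k=max(out,key=lambda k:st[k,4]); return c[k],st[k],l==k
E
python3 - <<'E'
from m import *
D={n:np.load(n+'0.npz') for n in('scene','top')}
for col,near in(('red',{'scene':(274,256),'top':(301,184)}),('orange',{'scene':(163,265),'top':(350,245)})):
    rs=[]
    for n in D:
        d=D[n]; c,st,_=blob(d['i'],col,near[n]); print(col,n,c.round(1),st); rs.append(ray(d['K'],d['E'],c))
        print('  onz',onz(d['K'],d['E'],c,.09 if col=='red' else .045).round(4))
    print(tri(*rs))
d=D['top']
c,st,m=blob(d['i'],'blue',(275,204)); print(c,st)
# crops
for n,(x0,y0,x1,y1) in(('top',(225,100,385,260)),('scene',(120,190,420,340))):
    a=D[n]['i'][y0:y1,x0:x1,::-1]; f=5 if n=='top' else 2.6
    a=cv2.resize(a,None,fx=f*.74,fy=f*.74 if n=='top' else f*.74,interpolation=cv2.INTER_CUBIC)
    cv2.imwrite(f'pics/{n}crop0.png',np.clip(a*1.6,0,255))
E
```

```text
red scene [273.3 253.2] [268 250  12   8  72]
  onz [ 0.669  -0.0918  0.09  ]
red top [300.4 182.7] [297 179   8   8  57]
  onz [ 0.6673 -0.0908  0.09  ]
(array([ 0.66772683, -0.09075989,  0.08842531]), np.float64(0.00038827581197767064))
orange scene [161.6 261.6] [157 259  10   6  50]
  onz [ 0.4602 -0.259   0.045 ]
orange top [351.2 244.7] [349 242   5   6  13]
  onz [ 0.4606 -0.2617  0.045 ]
(array([ 0.46109003, -0.26061638,  0.04662238]), np.float64(0.0019337742369320461))
[275.2        203.65925926] [262 201  26   7 135][ WARN:0@0.426] global loadsave.cpp:1063 imwrite_ Unsupported depth image for selected encoder is fallbacked to CV_8U.
```

```bash
ls pics
```

```text
scene0.png
scenecrop0.png
top0.png
topcrop0.png
```

View pics/topcrop0.png

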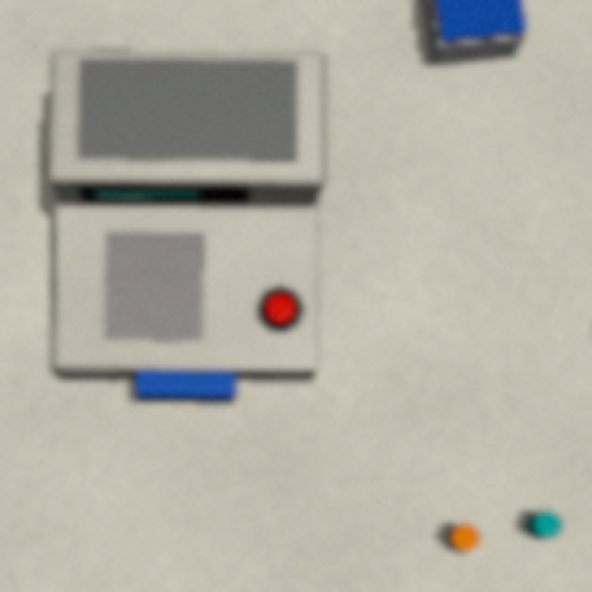

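View pics/scenecrop0.png

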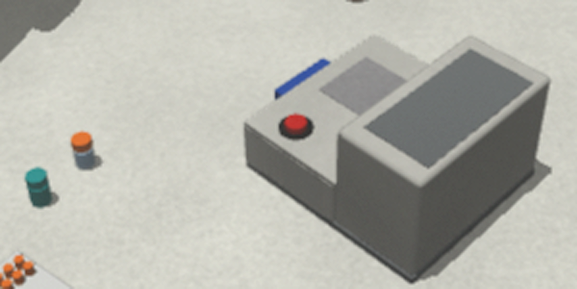

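```bash
python3 - <<'E'
from m import *
d=np.load('top0.npz'); i,K,E=d['i'],d['K'],d['E']
m=cv2.inRange(cv2.cvtColor(i,cv2.COLOR_RGB2HSV),(0,0,0),(179,255,255))
g=cv2.cvtColor(i,cv2.COLOR_RGB2GRAY).astype(float)
# front edge: strongest downward drop in col, rows 194-206, outside panel
pts=[]
for u in list(range(244,260))+list(range(291,308)):
    col=g[193:208,u]; gr=np.gradient(col); k=np.argmin(gr[1:-1])+1
    a,b,c=gr[k-1:k+2]; off=.5*(a-c)/(a-2*b+c); pts.append((u,193+k+off))
P=np.array([onz(K,E,p,.078) for p in pts]); 
f=np.polyfit(P[:,1],P[:,0],1); print('edge x=a*y+b',f,np.std(P[:,0]-np.polyval(f,P[:,1])),'yaw',-np.arctan(f[0]))
for u in (244,250,258,292,300,307): print(u,pts[[q[0] for q in pts].index(u)][1].round(2),end=' ')
# side edges
for rows,u0 in ((range(166,196),(232,246)),(range(166,196),(304,318))):
    L=[]
    for v in rows:
        row=g[v,u0[0]:u0[1]]; gr=np.abs(np.gradient(row)); k=np.argmax(gr[1:-1])+1; L.append((u0[0]+k,v))
    Q=np.array([onz(K,E,p,.078) for p in L]); print('side y med',np.median(Q[:,1]),np.polyfit(Q[:,0],Q[:,1],1))
c,st,mm=blob(i,'blue',(275,204)); ys,xs=np.nonzero(mm)
for v in range(200,209):
    s=xs[ys==v]; 
    if len(s): print(v,s.min(),s.max(),onz(K,E,((s.min()+s.max())/2,v),.068).round(4))
E
```

```text
edge x=a*y+b [0.02135401 0.61389671] 0.00016169808149264282 yaw -0.021350761403918908
244 199.0 250 199.12 258 199.09 292 199.54 300 199.58 307 199.58 side y med 0.1187705563049245 [-0.00855168  0.12480406]
side y med -0.12018006782419813 [-0.03069849 -0.09589866]
201 262 287 [ 0.6096 -0.0035  0.068 ]
202 262 287 [ 0.6062 -0.0035  0.068 ]
203 262 287 [ 0.6028 -0.0034  0.068 ]
204 262 287 [ 0.5994 -0.0034  0.068 ]
205 262 287 [ 0.596  -0.0034  0.068 ]
206 263 287 [ 0.5926 -0.005   0.068 ]
207 279 285 [ 0.5889 -0.0285  0.068 ]
```

Request:
{"method": "jog_arm", "body": {
  "steps": [
    [[0,0,0],[0,0,0.176],1],
    [[0,0,0],[0,0,0.176],1]
  ],
  "force": 30
}}

```text
t: 0.35
eef_pos: [0.2034, -0.5908, 0.4042]
eef_rot: [1.0, -0.013, -0.0, -0.0]
ft_force: [-0.3, 0.3, 0.2]
grip_width: 0.603
```

```bash
cat > p.py <<'E'
from h import *
import sys
def plan(t):
    s=telemetry.read_state(); M=R.from_quat(s['eef_rot']).as_matrix()
    print('t',s['t'],'pos',np.round(s['eef_pos'],4),'F',np.round(s['ft_force'],2),'w',round(float(s['grip_width']),3))
    print('toolx ang',np.arctan2(M[1,0],M[0,0]).round(4),'toolz',M[:,2].round(4))
    print('shift mm',(M.T@(np.array(t)-s['eef_pos'])*1000).round(1))
if __name__=='__main__': plan([float(v) for v in sys.argv[1:4]])
E
python3 p.py 0.668 -0.091 0.303
```

```text
t 0.35 pos [ 0.2034 -0.5908  0.4042] F [-0.27  0.35  0.16] w 0.603
toolx ang -0.0261 toolz [-3.e-04  9.e-04 -1.e+00]
shift mm [ 451.4 -511.7  101.5]
```

Request:
{"method": "jog_arm", "body": {
  "steps": [
    [[20,-45,0],[0,0,0],1],
    [[40,-45,0],[0,0,0],1],
    [[40,-45,0],[0,0,0],1],
    [[40,-45,0],[0,0,0],1],
    [[40,-45,0],[0,0,0],1]
  ]
}}

```text
t: 0.98
eef_pos: [0.3891, -0.368, 0.4046]
eef_rot: [1.0, -0.01, -0.0, -0.0]
ft_force: [1.0, -0.6, 0.2]
grip_width: 0.001
```

Request:
{"method": "jog_arm", "body": {
  "steps": [
    [[40,-45,0],[0,0,0],1],
    [[40,-45,0],[0,0,0],1],
    [[40,-45,0],[0,0,0],1],
    [[40,-45,0],[0,0,0],1],
    [[40,-45,0],[0,0,0],1]
  ]
}}

```text
t: 1.6
eef_pos: [0.5936, -0.1472, 0.4044]
eef_rot: [1.0, -0.01, -0.0, 0.0]
ft_force: [0.4, -0.3, -0.5]
grip_width: 0.003
```

```bash
python3 p.py 0.668 -0.091 0.303
```

```text
t 1.6 pos [ 0.5936 -0.1472  0.4044] F [ 0.42 -0.33 -0.47] w 0.003
toolx ang -0.0205 toolz [-5.e-04 -1.e-04 -1.e+00]
shift mm [ 73.3 -57.7 101.4]
```

Request:
{"method": "jog_arm", "body": {
  "steps": [
    [[37,-29,20],[0,0,0],1],
    [[36,-29,30],[0,0,0],1],
    [[0,0,40],[0,0,0],1],
    [[0,0,25],[0,0,0],1],
    [[0,0,0],[0,0,0],1]
  ]
}}

```text
t: 2.22
eef_pos: [0.6658, -0.0922, 0.2871]
eef_rot: [1.0, -0.01, -0.003, -0.0]
ft_force: [-0.4, -0.3, -0.2]
grip_width: 0.0
```

```bash
python3 p.py 0.668 -0.091 0.263
python3 - <<'E'
from m import *
for n in('scene','top'):
    i,K,E=cam(n); cv2.imwrite(f'pics/{n}1.png',i[:,:,::-1])
    print(proj(K,E,(.668,-.091,.09)))
    if n=='scene': cv2.imwrite('pics/s1c.png',cv2.resize(i[190:300,220:340,::-1],None,fx=5,fy=5))
E
```

```text
t 2.225 pos [ 0.6658 -0.0922  0.2871] F [-0.35 -0.27 -0.24] w 0.0
toolx ang -0.0201 toolz [-5.2e-03  2.0e-04 -1.0e+00]
shift mm [ 2.3 -1.2 24.1]
[273.20210201 252.82199419]
[300.49198841 182.45894277]
```

View pics/s1c.png

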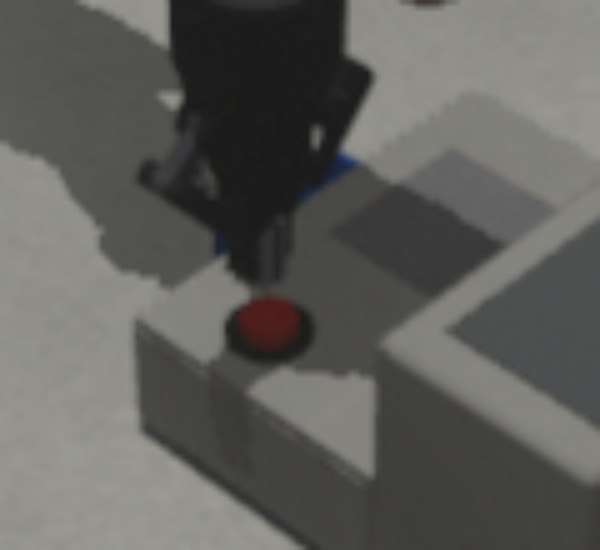

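The crop shows the closed fingertips just above the red button, which sits at crop (268,325). They are aligned with it.

Request:
{"method": "jog_arm", "body": {
  "steps": [
    [[2,-1,9],[0,0,0],1],
    [[0,0,8],[0,0,0],1],
    [[0,0,3],[0,0,0],1],
    [[0,0,1],[0,0,0],1],
    [[0,0,0],[0,0,0],1]
  ]
}}

```text
t: 2.95
eef_pos: [0.6688, -0.0913, 0.2688]
eef_rot: [1.0, -0.01, 0.0, 0.0]
ft_force: [0.1, -0.2, 0.6]
grip_width: -0.001
```

Request:
{"method": "jog_arm", "body": {
  "steps": [
    [[0,0,1.5],[0,0,0],1],
    [[0,0,1],[0,0,0],1],
    [[0,0,1],[0,0,0],1],
    [[0,0,1],[0,0,0],1]
  ]
}}

```text
t: 3.45
eef_pos: [0.6688, -0.0913, 0.2642]
eef_rot: [1.0, -0.01, 0.0, 0.0]
ft_force: [-0.2, 0.1, -0.1]
grip_width: -0.001
```

Request:
{"method": "jog_arm", "body": {
  "steps": [
    [[0,0,1],[0,0,0],1],
    [[0,0,1],[0,0,0],1],
    [[0,0,1],[0,0,0],1],
    [[0,0,1],[0,0,0],1]
  ]
}}

```text
t: 3.95
eef_pos: [0.6688, -0.0913, 0.2603]
eef_rot: [1.0, -0.01, 0.0, 0.0]
ft_force: [-1.5, 1.0, 2.6]
grip_width: 0.004
```

Request:
{"method": "jog_arm", "body": {
  "steps": [
    [[0,0,1],[0,0,0],1],
    [[0,0,1],[0,0,0],1]
  ]
}}

```text
t: 4.2
eef_pos: [0.6688, -0.0913, 0.2583]
eef_rot: [1.0, -0.01, 0.0, 0.0]
ft_force: [-1.0, 0.6, 4.3]
grip_width: -0.001
```

Request:
{"method": "jog_arm", "body": {
  "steps": [
    [[0,0,1],[0,0,0],1],
    [[0,0,1],[0,0,0],1]
  ]
}}

```text
t: 4.45
eef_pos: [0.6688, -0.0913, 0.2563]
eef_rot: [1.0, -0.01, 0.0, 0.0]
ft_force: [-1.6, 0.9, 4.4]
grip_width: 0.004
```

```bash
python3 - <<'E'
from m import *
i,K,E=cam('top'); cv2.imwrite('pics/top2.png',cv2.resize(i[100:270,200:400,::-1],None,fx=3.5,fy=3.5))
E
```

```text
(no output)
```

View pics/top2.png

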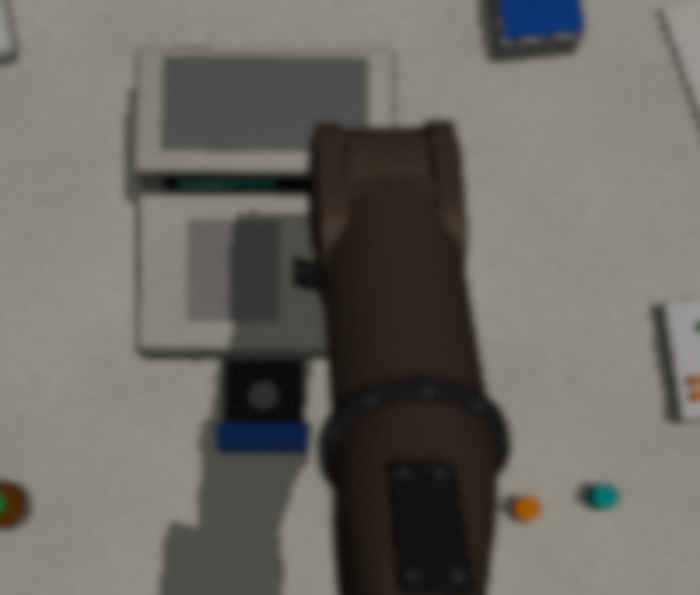

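The tray has sprung out. In the crop the nest is at (263,395) and the blue front at (262,436). Now I'll retract.

Request:
{"method": "jog_arm", "body": {
  "steps": [
    [[0,0,-20],[0,0,0],1],
    [[0,0,-40],[0,0,0],1],
    [[-45,30,-40],[0,0,0],0],
    [[-50,40,0],[0,0,0],-0.2],
    [[-50,50,0],[0,0,0],-0.2]
  ]
}}

```text
t: 5.12
eef_pos: [0.5304, -0.2002, 0.3551]
eef_rot: [1.0, -0.01, 0.001, 0.0]
ft_force: [0.4, -1.1, 0.3]
grip_width: 0.595
```

```bash
python3 p.py .461 -.2605 .273;  python3 - <<'E'
from m import *
rs=[]
for n in('scene','top'):
    i,K,E=cam(n); np.savez(f'{n}3.npz',i=i,K=K,E=E); cv2.imwrite(f'pics/{n}3.png',i[:,:,::-1])
i=np.load('top3.npz')['i']; cv2.imwrite('pics/top3c.png',cv2.resize(i[185:260,220:390,::-1],None,fx=4.6,fy=4.6,interpolation=cv2.INTER_CUBIC))
i=np.load('scene3.npz')['i']; cv2.imwrite('pics/scene3c.png',cv2.resize(i[190:310,120:320,::-1],None,fx=4,fy=4,interpolation=cv2.INTER_CUBIC))
E
```

```text
t 5.125 pos [ 0.5304 -0.2002  0.3551] F [ 0.37 -1.09  0.25] w 0.595
toolx ang -0.0192 toolz [ 2.2e-03 -7.0e-04 -1.0e+00]
shift mm [-68.4  61.6  82. ]
```

View pics/top3c.png

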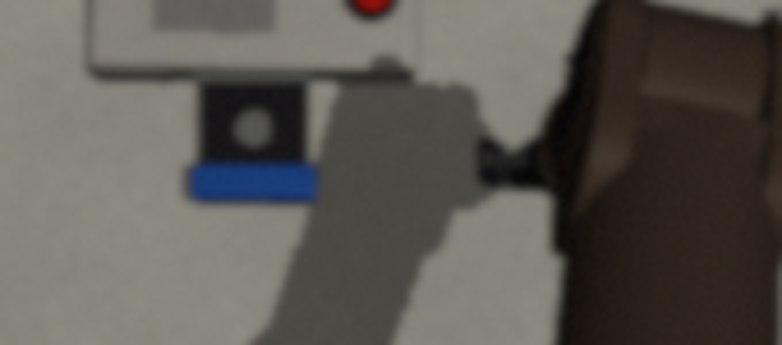

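View pics/scene3c.png

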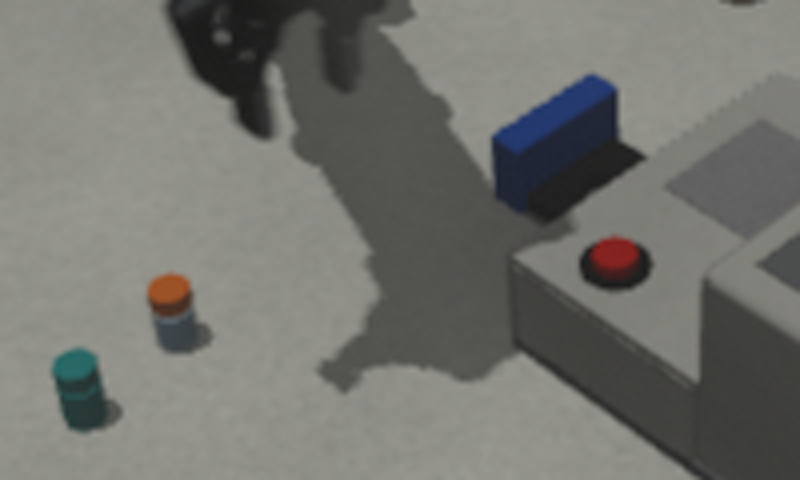

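The top crop shows the nest disc at (254,129) and the blue front at (252,182). The scene crop shows the vial's cap top at (170,288), with the fingers well away from it.

```bash
python3 - <<'E'
from m import *
T=np.load('top3.npz');S=np.load('scene3.npz')
# nest disc in top view
i,K,E=T['i'],T['K'],T['E']; g=cv2.cvtColor(i,cv2.COLOR_RGB2GRAY)
sub=cv2.resize(g[200:222,262:290],None,fx=4,fy=4,interpolation=cv2.INTER_CUBIC)
m=(sub>55).astype(np.uint8); n,l,st,c=cv2.connectedComponentsWithStats(m)
print(g[206:220,268:284].tolist())
for k in range(1,n): print(st[k],c[k])
for k in range(1,n):
    if np.hypot(*(c[k]-[54,52]))<20:
        p=(c[k]+.5)/4-.5+[262,200]; print('nest px',p,onz(K,E,p,.017).round(4),'expected px at .576,-.003',proj(K,E,(.576,-.003,.017)))
c,st,mm=blob(i,'blue',(275,224)); ys,xs=np.nonzero(mm); print('panel',c,st)
for v in range(st[1],st[1]+st[3]):
    s=xs[ys==v]; print(v,s.min(),s.max(),onz(K,E,((s.min()+s.max())/2,v),.068).round(4))
# vial both views: earlier top frame, sub-pixel
t0=np.load('top0.npz'); i=t0['i'];
sub=cv2.resize(i[234:256,340:362],None,fx=4,fy=4,interpolation=cv2.INTER_CUBIC).astype(int)
m=((sub[...,0]-sub[...,2])>70).astype(np.uint8); n,l,st,c=cv2.connectedComponentsWithStats(m); k=1+np.argmax(st[1:,4]); p=(c[k]+.5)/4-.5+[340,234]
print('vial top',p,st[k]/4,onz(K,E,p,.045).round(4)); r1=ray(K,E,p)
K,E=S['K'],S['E']
i=S['i'][245:285,145:180]; sub=cv2.resize(i,None,fx=4,fy=4,interpolation=cv2.INTER_CUBIC).astype(int); V=sub[...,0]
for th in (120,150,170,185):
    m=(((sub[...,0]-sub[...,2])>70)&(V>th)).astype(np.uint8); n,l,st,c=cv2.connectedComponentsWithStats(m)
    if n<2: continue
    k=1+np.argmax(st[1:,4]); p=(c[k]+.5)/4-.5+[145,245]; print(th,'scene',p,st[k]/4,onz(K,E,p,.045).round(4),tri(r1,ray(K,E,p)))
E
```

```text
[[21, 23, 22, 23, 21, 22, 19, 20, 21, 22, 22, 22, 23, 23, 23, 22], [23, 20, 22, 22, 21, 24, 25, 26, 26, 24, 22, 22, 22, 22, 23, 21], [21, 19, 20, 22, 27, 35, 41, 43, 42, 35, 26, 23, 21, 22, 23, 23], [24, 20, 23, 29, 43, 56, 64, 67, 63, 54, 40, 27, 21, 22, 22, 23], [23, 24, 28, 44, 61, 73, 79, 80, 77, 70, 54, 33, 23, 21, 22, 24], [23, 23, 35, 55, 71, 81, 85, 84, 83, 77, 61, 39, 24, 23, 21, 21], [22, 26, 41, 61, 77, 84, 85, 84, 84, 79, 63, 43, 26, 22, 21, 23], [22, 26, 42, 64, 78, 83, 85, 84, 84, 79, 64, 43, 27, 23, 23, 23], [23, 24, 38, 59, 74, 82, 84, 84, 82, 76, 60, 40, 23, 24, 23, 22], [22, 25, 31, 46, 62, 73, 77, 80, 76, 66, 52, 35, 26, 24, 24, 23], [22, 23, 25, 33, 43, 55, 64, 65, 58, 48, 36, 27, 24, 23, 22, 22], [21, 22, 22, 25, 28, 35, 41, 41, 37, 31, 25, 22, 22, 21, 23, 23], [22, 24, 22, 22, 25, 26, 24, 27, 23, 22, 23, 21, 23, 23, 24, 22], [25, 26, 26, 25, 27, 26, 26, 24, 27, 27, 26, 26, 25, 27, 25, 26]]
[   0    0  112   88 2975] [63.99159664 30.2389916 ]
[ 36  36  32  32 785] [52.02547771 51.32611465]
nest px [274.63136943 212.45652866] [ 0.5765 -0.0032  0.017 ] expected px 
[... 170 characters left out ...]
8 ]
222 262 287 [ 0.5385 -0.0028  0.068 ]
223 262 287 [ 0.5351 -0.0027  0.068 ]
224 262 287 [ 0.5318 -0.0027  0.068 ]
225 262 287 [ 0.5284 -0.0027  0.068 ]
226 262 287 [ 0.5251 -0.0026  0.068 ]
227 263 287 [ 0.5217 -0.0043  0.068 ]
vial top [350.16240876 244.86222628] [  7.25   8.25   7.     6.25 137.  ] [ 0.46   -0.2581  0.045 ]
120 scene [161.60887097 261.70981646] [ 12.    13.75  10.25   7.   224.75] [ 0.4606 -0.2594  0.045 ] (array([ 0.45985752, -0.25854457,  0.04394097]), np.float64(0.0007068955461004678))
150 scene [161.43392608 261.25331241] [ 12.    13.75   9.5    6.25 179.25] [ 0.459  -0.2587  0.045 ] (array([ 0.45969982, -0.25846247,  0.0452888 ]), np.float64(0.001098236849451951))
```

Request:
{"method": "jog_arm", "body": {
  "steps": [
    [[-35,30,20],[0,0,0],-0.2],
    [[-34,29.5,30],[0,0,0],-0.2],
    [[0,0,30],[0,0,0],-0.2],
    [[0,0,0],[0,0,0],-0.2]
  ]
}}

```text
t: 5.72
eef_pos: [0.461, -0.2576, 0.2727]
eef_rot: [1.0, -0.01, -0.001, -0.001]
ft_force: [0.7, 0.0, 1.2]
grip_width: 0.599
```

```bash
python3 p.py .460 -.2585 .190
python3 - <<'E'
from m import *
for n in('scene','top'):
    i,K,E=cam(n); cv2.imwrite(f'pics/{n}4.png',i[:,:,::-1])
    if n=='scene': cv2.imwrite('pics/s4c.png',cv2.resize(i[190:310,100:240,::-1],None,fx=4.5,fy=4.5))
E
```

```text
t 5.725 pos [ 0.461  -0.2576  0.2727] F [0.69 0.04 1.15] w 0.599
toolx ang -0.021 toolz [-0.0025  0.0013 -1.    ]
shift mm [-0.8  1.  82.7]
```

View pics/s4c.png

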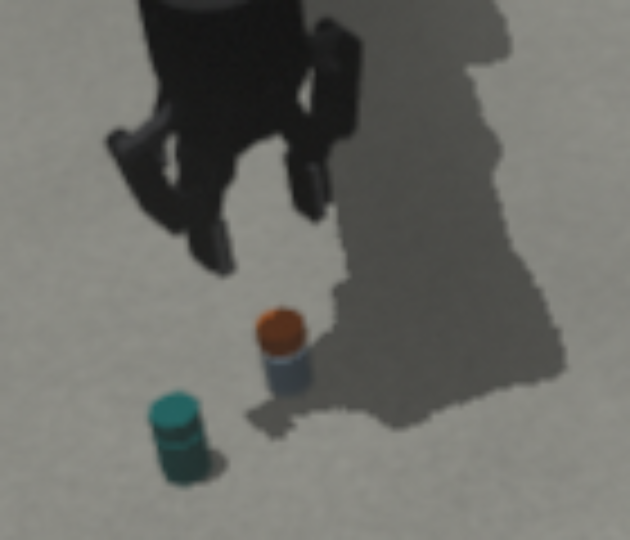

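The crop shows the open fingers straddling the spot above the vial, whose cap is at (282,330). The turquoise vial at (178,440) is clear of the finger's path.

Request:
{"method": "jog_arm", "body": {
  "steps": [
    [[-0.8,1,25],[0,0,0],-0.2],
    [[0,0,30],[0,0,0],-0.2],
    [[0,0,20],[0,0,0],-0.2],
    [[0,0,7],[0,0,0],-0.2],
    [[0,0,0],[0,0,0],0.1]
  ],
  "force": 20
}}

```text
t: 6.45
eef_pos: [0.4615, -0.2586, 0.1922]
eef_rot: [1.0, -0.01, 0.0, 0.0]
ft_force: [1.0, -0.4, -0.0]
grip_width: 0.451
```

Request:
{"method": "jog_arm", "body": {
  "steps": [
    [[0,0,0],[0,0,0],0.3],
    [[0,0,0],[0,0,0],0.5],
    [[0,0,0],[0,0,0],0.8]
  ]
}}

```text
t: 6.82
eef_pos: [0.4613, -0.2589, 0.1925]
eef_rot: [1.0, -0.01, 0.001, 0.0]
ft_force: [0.1, 0.5, 7.0]
grip_width: 0.296
```

```bash
python3 p.py .460 -.2585 .190
python3 - <<'E'
from m import *
for n in('scene','top'):
    i,K,E=cam(n)
    if n=='scene': cv2.imwrite('pics/s5c.png',cv2.resize(i[190:310,100:240,::-1],None,fx=4.5,fy=4.5))
E
```

```text
t 6.825 pos [ 0.4613 -0.2589  0.1925] F [0.12 0.49 7.  ] w 0.296
toolx ang -0.0203 toolz [ 1.9e-03 -8.0e-04 -1.0e+00]
shift mm [-1.3 -0.3  2.5]
```

View pics/s5c.png

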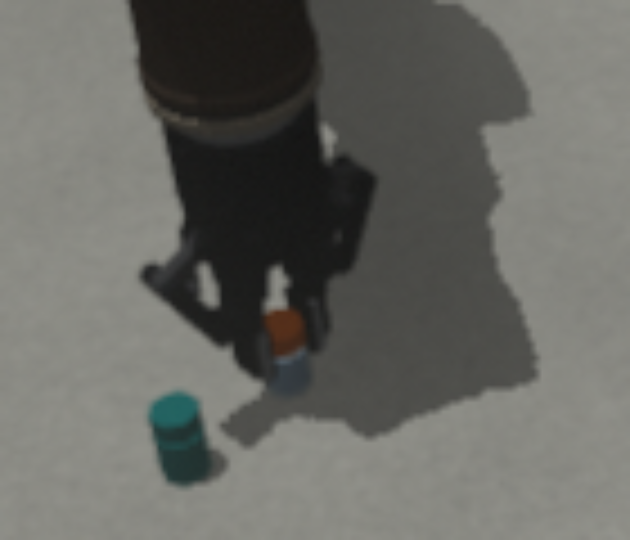

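It is gripped: the opening of 0.296 (25 mm) matches the 26 mm vial. The crop shows the vial upright between the pads at (288,350). Next I'll lift and carry it.

Request:
{"method": "jog_arm", "body": {
  "steps": [
    [[0,0,-15],[0,0,0],0.8],
    [[0,0,-40],[0,0,0],0.8],
    [[0,0,-45],[0,0,0],0.8],
    [[0,0,-10],[0,0,0],0.8],
    [[0,0,0],[0,0,0],0.8]
  ]
}}

```text
t: 7.55
eef_pos: [0.4607, -0.2588, 0.3023]
eef_rot: [1.0, -0.01, 0.001, 0.0]
ft_force: [-0.7, -0.2, -0.4]
grip_width: 0.295
```

```bash
python3 p.py .5775 -.0035 .300
python3 - <<'E'
from m import *
i,K,E=cam('scene'); np.savez('scene6.npz',i=i,K=K,E=E)
cv2.imwrite('pics/s6c.png',cv2.resize(i[170:310,100:240,::-1],None,fx=4.2,fy=4.2,interpolation=cv2.INTER_CUBIC))
E
```

```text
t 7.55 pos [ 0.4607 -0.2588  0.3023] F [-0.69 -0.21 -0.37] w 0.295
toolx ang -0.0204 toolz [ 1.6e-03 -9.0e-04 -1.0e+00]
shift mm [ 111.5 -257.6    2.3]
```

View pics/s6c.png

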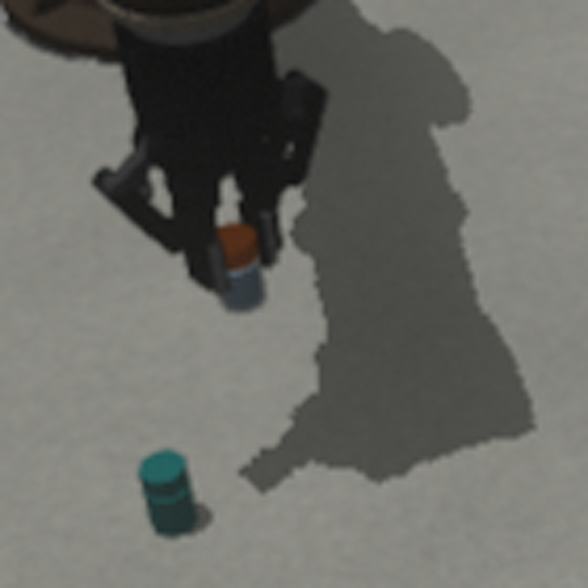

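The crop shows the vial lifted and hanging upright in the jaws at (240,268).

Request:
{"method": "jog_arm", "body": {
  "steps": [
    [[10,-30,0],[0,0,0],0.8],
    [[22,-50,0],[0,0,0],0.8],
    [[22,-50,0],[0,0,0],0.8],
    [[22,-50,0],[0,0,0],0.8],
    [[20,-45,0],[0,0,0],0.8]
  ]
}}

```text
t: 8.22
eef_pos: [0.5614, -0.0337, 0.2997]
eef_rot: [1.0, -0.01, -0.001, -0.0]
ft_force: [0.7, -0.3, -0.9]
grip_width: 0.295
```

Request:
{"method": "jog_arm", "body": {
  "steps": [
    [[15.5,-32.5,0],[0,0,0],0.8],
    [[0,0,15],[0,0,0],0.8],
    [[0,0,15],[0,0,0],0.8],
    [[0,0,0],[0,0,0],0.8]
  ]
}}

```text
t: 8.72
eef_pos: [0.5762, -0.0051, 0.2691]
eef_rot: [1.0, -0.011, -0.002, 0.001]
ft_force: [0.3, -0.1, -0.7]
grip_width: 0.295
```

```bash
python3 p.py .5775 -.0035 .2295
python3 - <<'E'
from m import *
from bench import telemetry
s=telemetry.read_state(); 
for n in ('scene','top'):
    i,K,E=cam(n); np.savez(n+'7.npz',i=i,K=K,E=E)
    x0,y0=(180,160) if n=='scene' else (210,140)
    cv2.imwrite(f'pics/{n}7c.png',cv2.resize(i[y0:y0+120,x0:x0+140,::-1],None,fx=5,fy=5,interpolation=cv2.INTER_CUBIC))
E
```

```text
t 8.725 pos [ 0.5762 -0.0051  0.2691] F [ 0.31 -0.11 -0.74] w 0.295
toolx ang -0.0222 toolz [-0.0046 -0.0011 -1.    ]
shift mm [ 1.5 -1.7 39.5]
```

View pics/scene7c.png

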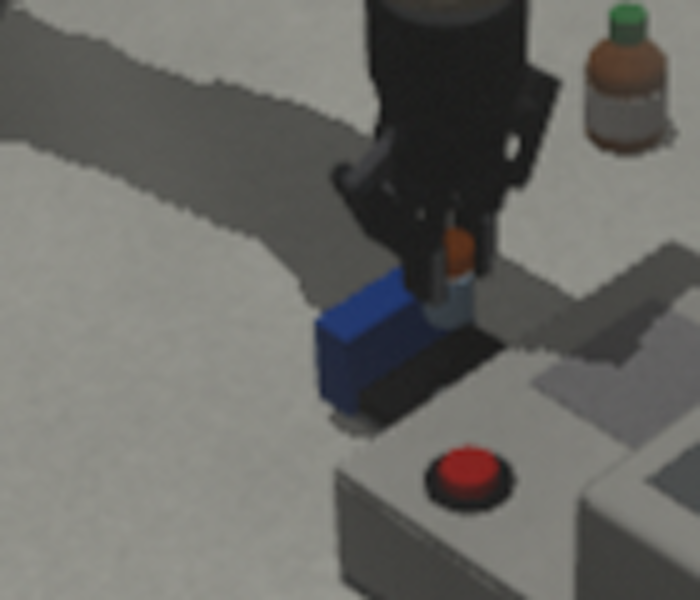

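View pics/top7c.png

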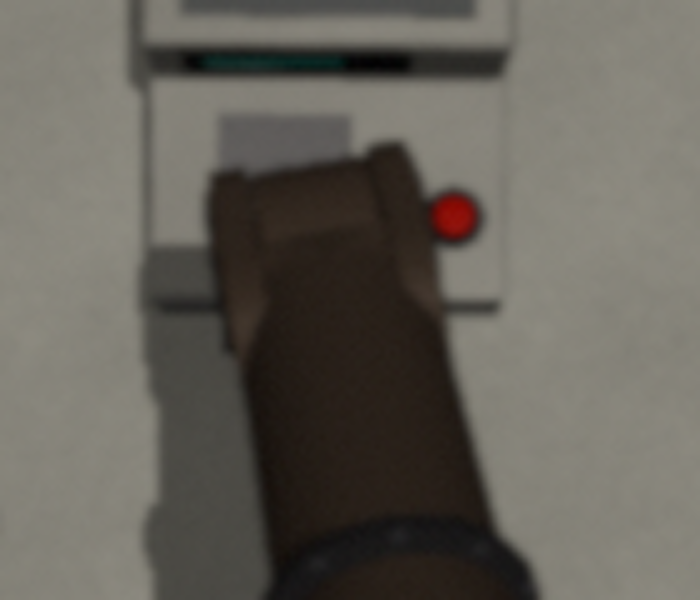

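Request:
{"method": "jog_arm", "body": {
  "steps": [
    [[1.5,-1.7,5],[0,0,0],0.8],
    [[0,0,0],[0,0,0],0.8],
    [[0,0,0],[0,0,0],0.8]
  ]
}}

```text
t: 9.2
eef_pos: [0.579, -0.0018, 0.2666]
eef_rot: [1.0, -0.01, 0.0, 0.0]
ft_force: [0.7, 0.1, -0.2]
grip_width: 0.295
```

```bash
python3 p.py .5775 -.0035 .2295
python3 - <<'E'
from m import *
s=telemetry.read_state(); p=np.array(s['eef_pos']); b=p-[.001,0,.1925]
i,K,E=cam('scene'); x0,y0=235,190
a=cv2.resize(i[y0:y0+60,x0:x0+70,::-1],None,fx=10,fy=10,interpolation=cv2.INTER_CUBIC)
a=np.clip(a*1.8,0,255).astype(np.uint8)
th=np.linspace(0,2*np.pi,40)
for z in (0,.045):
    q=np.array([proj(K,E,b+[.013*np.cos(t),.013*np.sin(t),z]) for t in th]); q=((q-[x0,y0]+.5)*10).astype(int)
    cv2.polylines(a,[q],True,(0,255,0),1)
cv2.imwrite('pics/s8c.png',a); print(b)
E
```

```text
t 9.2 pos [ 0.579  -0.0018  0.2666] F [ 0.7   0.1  -0.19] w 0.295
toolx ang -0.0203 toolz [ 3.e-04 -0.e+00 -1.e+00]
shift mm [-1.5  1.7 37.1]
[ 0.57803054 -0.00183795  0.07408722]
```

View pics/s8c.png

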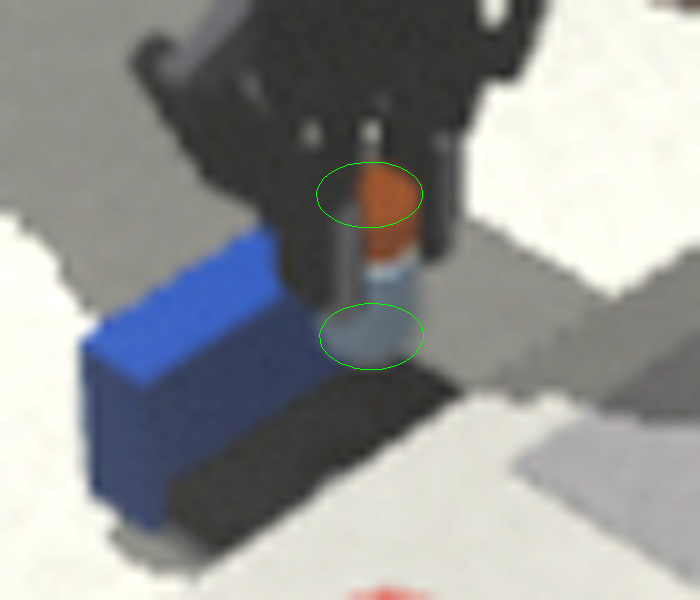

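The overlay circles match the vial to about 0.5 px (its base is at crop (370,335)). It stands upright, about 1 mm off in x and y. I'll make a small correction and lower it.

Request:
{"method": "jog_arm", "body": {
  "steps": [
    [[-0.7,1.2,15],[0,0,0],0.8],
    [[0,0,14],[0,0,0],0.8],
    [[0,0,6],[0,0,0],0.8],
    [[0,0,0],[0,0,0],0.8],
    [[0,0,0],[0,0,0],0.8]
  ]
}}

```text
t: 9.88
eef_pos: [0.5784, -0.003, 0.2315]
eef_rot: [1.0, -0.01, 0.0, -0.0]
ft_force: [0.8, -0.0, 0.2]
grip_width: 0.294
```

```bash
python3 p.py .5783 -.003 .2095
python3 - <<'E'
from m import *
s=telemetry.read_state(); p=np.array(s['eef_pos']); b=p-[.0018,0.0004,.1925]
i,K,E=cam('scene'); x0,y0=235,190
a=cv2.resize(i[y0:y0+60,x0:x0+70,::-1],None,fx=10,fy=10,interpolation=cv2.INTER_CUBIC)
a=np.clip(a*1.8,0,255).astype(np.uint8)
th=np.linspace(0,2*np.pi,40)
for z in (0,.045):
    q=np.array([proj(K,E,b+[.013*np.cos(t),.013*np.sin(t),z]) for t in th]); q=((q-[x0,y0]+.5)*10).astype(int)
    cv2.polylines(a,[q],True,(0,255,0),1)
cv2.imwrite('pics/s9c.png',a); print(b)
E
```

```text
t 9.875 pos [ 0.5784 -0.003   0.2315] F [ 0.8  -0.01  0.18] w 0.294
toolx ang -0.0203 toolz [ 3.e-04  0.e+00 -1.e+00]
shift mm [-0.1  0.  22. ]
[ 0.57664285 -0.00336263  0.03903207]
```

View pics/s9c.png

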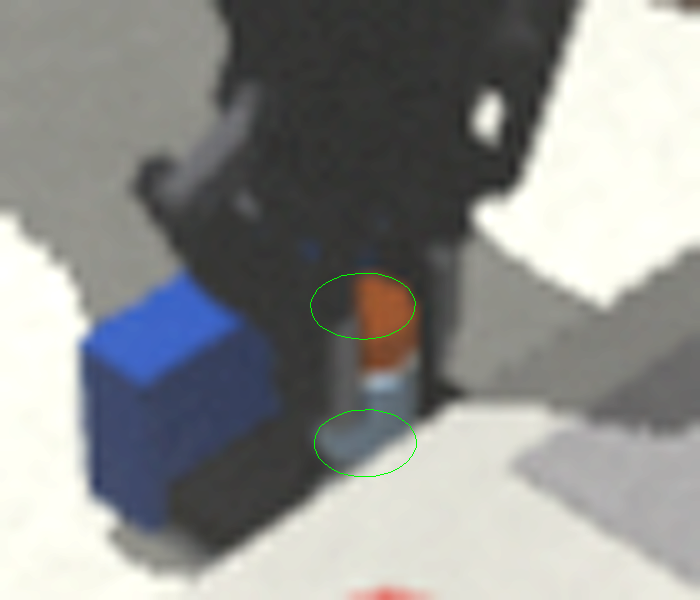

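The overlay matches the vial well, and its base sits about 9 mm above the block. I'll lower it by feel.

Request:
{"method": "jog_arm", "body": {
  "steps": [
    [[0,0,5],[0,0,0],0.8],
    [[0,0,3],[0,0,0],0.8],
    [[0,0,2],[0,0,0],0.8],
    [[0,0,2],[0,0,0],0.8],
    [[0,0,0],[0,0,0],0.8]
  ]
}}

```text
t: 10.55
eef_pos: [0.5782, -0.003, 0.2192]
eef_rot: [1.0, -0.01, -0.0, 0.0]
ft_force: [-0.5, 1.0, -0.7]
grip_width: 0.296
```

Request:
{"method": "jog_arm", "body": {
  "steps": [
    [[0,0,1],[0,0,0],0.8],
    [[0,0,1],[0,0,0],0.8],
    [[0,0,0],[0,0,0],0.8]
  ]
}}

```text
t: 10.92
eef_pos: [0.5783, -0.003, 0.2173]
eef_rot: [1.0, -0.01, -0.0, 0.0]
ft_force: [0.0, -0.0, -0.9]
grip_width: 0.303
```

Request:
{"method": "jog_arm", "body": {
  "steps": [
    [[0,0,2],[0,0,0],0.8],
    [[0,0,2],[0,0,0],0.8],
    [[0,0,1.5],[0,0,0],0.8],
    [[0,0,0],[0,0,0],0.8]
  ]
}}

```text
t: 11.42
eef_pos: [0.5782, -0.003, 0.2117]
eef_rot: [1.0, -0.01, -0.0, 0.0]
ft_force: [-0.6, 0.1, 0.3]
grip_width: 0.295
```

Request:
{"method": "jog_arm", "body": {
  "steps": [
    [[0,0,1],[0,0,0],0.8],
    [[0,0,0],[0,0,0],0.8]
  ]
}}

```text
t: 11.68
eef_pos: [0.5782, -0.0031, 0.2108]
eef_rot: [1.0, -0.01, -0.0, 0.0]
ft_force: [-0.9, 0.1, -0.8]
grip_width: 0.299
```

Request:
{"method": "jog_arm", "body": {
  "steps": [
    [[0,0,0.8],[0,0,0],0.8],
    [[0,0,0],[0,0,0],0.8]
  ]
}}

```text
t: 11.92
eef_pos: [0.5783, -0.003, 0.21]
eef_rot: [1.0, -0.01, -0.0, 0.0]
ft_force: [-0.4, 0.6, -0.7]
grip_width: 0.297
```

Request:
{"method": "jog_arm", "body": {
  "steps": [
    [[0,0,0],[0,0,0],0.35],
    [[0,0,0],[0,0,0],0.2],
    [[0,0,0],[0,0,0],0],
    [[0,0,0],[0,0,0],-0.2],
    [[0,0,0],[0,0,0],-0.2]
  ]
}}

```text
t: 12.55
eef_pos: [0.5783, -0.003, 0.2101]
eef_rot: [1.0, -0.01, 0.0, 0.0]
ft_force: [-0.3, 0.5, -0.0]
grip_width: 0.603
```

Request:
{"method": "jog_arm", "body": {
  "steps": [
    [[0,0,-10],[0,0,0],-0.2],
    [[0,0,-30],[0,0,0],-0.2],
    [[0,0,-40],[0,0,0],-0.2],
    [[-20,0,-20],[0,0,0],-0.2],
    [[-40,0,0],[0,0,0],0]
  ]
}}

```text
t: 13.18
eef_pos: [0.5192, -0.0017, 0.3125]
eef_rot: [1.0, -0.01, 0.003, -0.0]
ft_force: [-0.1, 0.5, -0.5]
grip_width: 0.501
```

Request:
{"method": "jog_arm", "body": {
  "steps": [
    [[-50,0,0],[0,0,0],1],
    [[-40,0,0],[0,0,0],1],
    [[0,0,0],[0,0,0],1]
  ]
}}

```text
t: 13.55
eef_pos: [0.4257, -0.0001, 0.3106]
eef_rot: [1.0, -0.01, -0.001, 0.0]
ft_force: [1.1, -0.1, -0.1]
grip_width: -0.001
```

```bash
python3 p.py .48 -.003 .215
python3 - <<'E'
from m import *
for n in('scene','top'):
    i,K,E=cam(n); np.savez(n+'10.npz',i=i,K=K,E=E)
    x0,y0=(235,190) if n=='scene' else (240,180)
    a=cv2.resize(i[y0:y0+60,x0:x0+70,::-1],None,fx=10,fy=10,interpolation=cv2.INTER_CUBIC)
    a=np.clip(a*1.5,0,255).astype(np.uint8); th=np.linspace(0,2*np.pi,40)
    q=np.array([proj(K,E,np.array([.5765,-.0032,.062])+[.013*np.cos(t),.013*np.sin(t),0]) for t in th]); q=((q-[x0,y0]+.5)*10).astype(int)
    cv2.polylines(a,[q],True,(0,255,0),1)
    cv2.imwrite(f'pics/{n}10c.png',a)
E
```

```text
t 13.55 pos [ 4.257e-01 -1.000e-04  3.106e-01] F [ 1.11 -0.07 -0.06] w -0.001
toolx ang -0.0199 toolz [-1.2e-03 -6.0e-04 -1.0e+00]
shift mm [54.5  1.8 95.6]
```

View pics/scene10c.png

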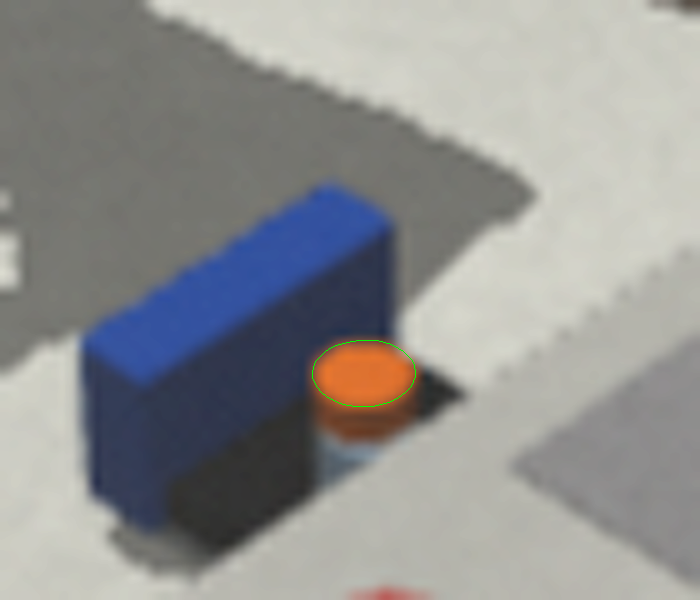

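View pics/top10c.png

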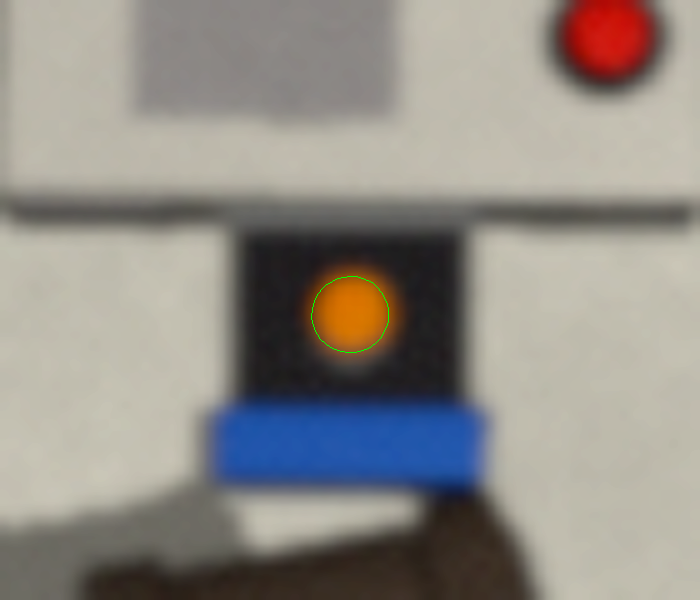

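Both views show the cap on the predicted circle (62 mm high) over the nest, at scene crop (364,374) and top crop (350,314). The vial is seated and upright. Next I'll go down in front of the panel.

Request:
{"method": "jog_arm", "body": {
  "steps": [
    [[20,1,25],[0,0,0],1],
    [[20,1,30],[0,0,0],1],
    [[10,0,30],[0,0,0],1],
    [[0,0,20],[0,0,0],1],
    [[0,0,0],[0,0,0],1]
  ]
}}

```text
t: 14.28
eef_pos: [0.4789, -0.003, 0.2039]
eef_rot: [1.0, -0.01, -0.001, 0.0]
ft_force: [-0.4, 0.6, 0.2]
grip_width: -0.002
```

```bash
python3 p.py .500 -.002 .205
python3 - <<'E'
from m import *
i,K,E=cam('scene'); cv2.imwrite('pics/s11.png',cv2.resize(i[140:290,180:380,::-1],None,fx=4,fy=4,interpolation=cv2.INTER_CUBIC))
E
```

```text
t 14.275 pos [ 0.4789 -0.003   0.2039] F [-0.42  0.59  0.19] w -0.002
toolx ang -0.0203 toolz [-2.1e-03 -1.0e-04 -1.0e+00]
shift mm [21.1 -1.4 -1.2]
```

View pics/s11.png

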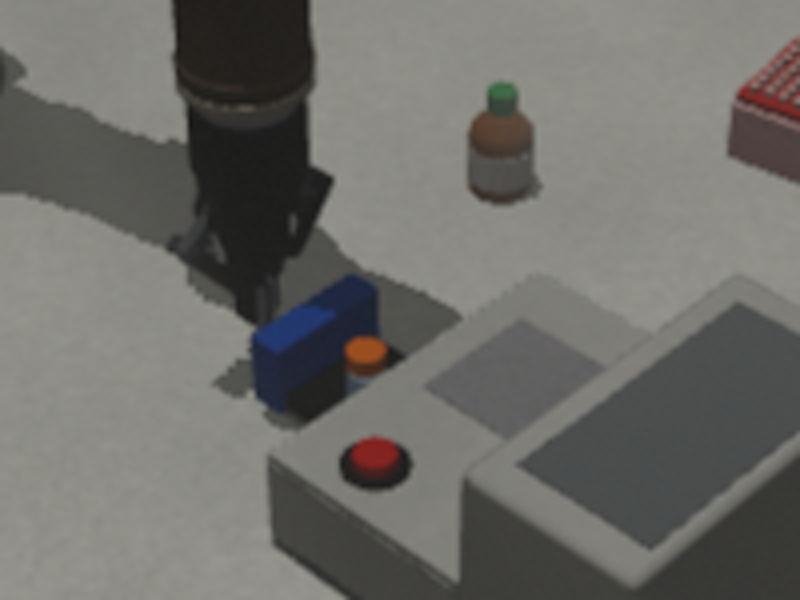

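The crop shows the closed fingers standing in front of the blue panel at (262,310) and the vial upright at (366,360). I'll approach gently.

Request:
{"method": "jog_arm", "body": {
  "steps": [
    [[8,-1,0],[0,0,0],1],
    [[8,0,0],[0,0,0],1],
    [[5,0,0],[0,0,0],1],
    [[3,0,0],[0,0,0],1],
    [[0,0,0],[0,0,0],1]
  ]
}}

```text
t: 14.95
eef_pos: [0.5024, -0.0025, 0.2051]
eef_rot: [1.0, -0.01, 0.0, 0.0]
ft_force: [0.5, 0.6, 0.2]
grip_width: 0.003
```

Request:
{"method": "jog_arm", "body": {
  "steps": [
    [[2,0,0],[0,0,0],1],
    [[2,0,0],[0,0,0],1],
    [[2,0,0],[0,0,0],1],
    [[2,0,0],[0,0,0],1]
  ]
}}

```text
t: 15.45
eef_pos: [0.5098, -0.0026, 0.2049]
eef_rot: [1.0, -0.01, -0.001, 0.0]
ft_force: [-2.9, 0.6, 2.5]
grip_width: -0.002
```

Request:
{"method": "jog_arm", "body": {
  "steps": [
    [[2,0,0],[0,0,0],1],
    [[2,0,0],[0,0,0],1],
    [[2,0,0],[0,0,0],1],
    [[2,0,0],[0,0,0],1]
  ]
}}

```text
t: 15.95
eef_pos: [0.5182, -0.0028, 0.2049]
eef_rot: [1.0, -0.01, -0.0, 0.0]
ft_force: [-3.3, 0.5, 0.5]
grip_width: 0.0
```

Request:
{"method": "jog_arm", "body": {
  "steps": [
    [[3,0,0],[0,0,0],1],
    [[3,0,0],[0,0,0],1],
    [[3,0,0],[0,0,0],1],
    [[3,0,0],[0,0,0],1],
    [[3,0,0],[0,0,0],1]
  ]
}}

```text
t: 16.58
eef_pos: [0.5333, -0.0031, 0.2049]
eef_rot: [1.0, -0.01, -0.0, 0.0]
ft_force: [-4.9, 0.9, -0.9]
grip_width: -0.002
```

Request:
{"method": "jog_arm", "body": {
  "steps": [
    [[3,0,0],[0,0,0],1],
    [[3,0,0],[0,0,0],1],
    [[3,0,0],[0,0,0],1],
    [[3,0,0],[0,0,0],1],
    [[3,0,0],[0,0,0],1]
  ]
}}

```text
t: 17.2
eef_pos: [0.5483, -0.0034, 0.205]
eef_rot: [1.0, -0.01, -0.0, 0.0]
ft_force: [-3.8, 1.1, -3.2]
grip_width: 0.004
```

Request:
{"method": "jog_arm", "body": {
  "steps": [
    [[3,0,0],[0,0,0],1],
    [[3,0,0],[0,0,0],1],
    [[3,0,0],[0,0,0],1],
    [[3,0,0],[0,0,0],1],
    [[2,0,0],[0,0,0],1]
  ]
}}

```text
t: 17.82
eef_pos: [0.5624, -0.0037, 0.205]
eef_rot: [1.0, -0.01, -0.0, -0.0]
ft_force: [-5.3, 2.1, -2.4]
grip_width: -0.002
```

```bash
python3 p.py .58 -.004 .205
python3 - <<'E'
from m import *
i,K,E=cam('scene'); cv2.imwrite('pics/s12.png',cv2.resize(i[140:290,180:380,::-1],None,fx=4,fy=4,interpolation=cv2.INTER_CUBIC))
E
```

```text
t 17.825 pos [ 0.5624 -0.0037  0.205 ] F [-5.25  2.12 -2.39] w -0.002
toolx ang -0.0202 toolz [-0.  0. -1.]
shift mm [17.6 -0.   0. ]
```

View pics/s12.png

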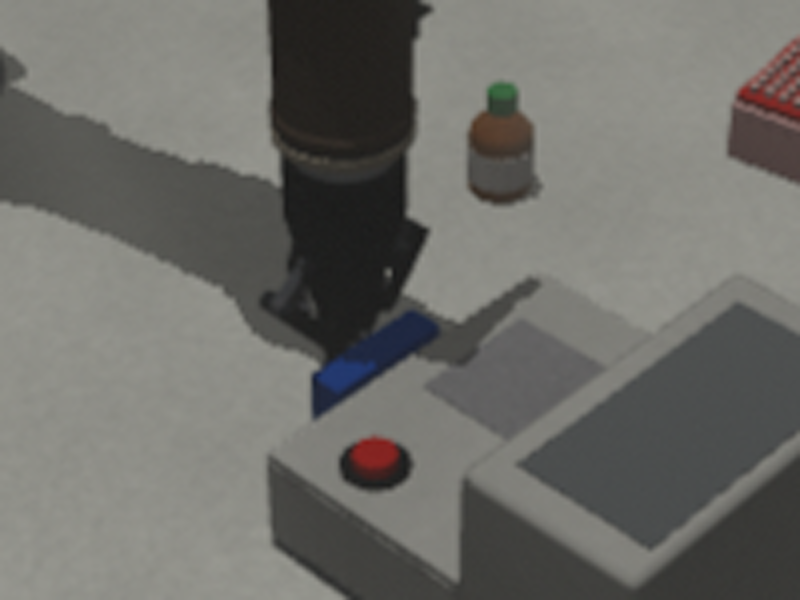

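The crop shows the tray most of the way in, with the panel at (375,355), and the vial has gone in under the deck. I'll slow down from here.

Request:
{"method": "jog_arm", "body": {
  "steps": [
    [[2,0,0],[0,0,0],1],
    [[2,0,0],[0,0,0],1],
    [[2,0,0],[0,0,0],1],
    [[2,0,0],[0,0,0],1]
  ]
}}

```text
t: 18.38
eef_pos: [0.5704, -0.0039, 0.2051]
eef_rot: [1.0, -0.01, -0.0, 0.0]
ft_force: [-4.3, 1.2, -2.0]
grip_width: -0.0
```

Request:
{"method": "jog_arm", "body": {
  "steps": [
    [[1,0,0],[0,0,0],1],
    [[1,0,0],[0,0,0],1]
  ]
}}

```text
t: 18.62
eef_pos: [0.5723, -0.0039, 0.2051]
eef_rot: [1.0, -0.01, 0.0, 0.0]
ft_force: [-4.2, 1.7, -1.8]
grip_width: 0.005
```

Request:
{"method": "jog_arm", "body": {
  "steps": [
    [[1,0,0],[0,0,0],1],
    [[1,0,0],[0,0,0],1]
  ]
}}

```text
t: 18.88
eef_pos: [0.5743, -0.0039, 0.2051]
eef_rot: [1.0, -0.01, 0.0, 0.0]
ft_force: [-5.7, 1.7, -0.8]
grip_width: -0.003
```

Request:
{"method": "jog_arm", "body": {
  "steps": [
    [[1,0,0],[0,0,0],1],
    [[1,0,0],[0,0,0],1]
  ]
}}

```text
t: 19.12
eef_pos: [0.5763, -0.004, 0.2051]
eef_rot: [1.0, -0.01, 0.0, 0.0]
ft_force: [-4.8, 1.2, -2.0]
grip_width: -0.0
```

Request:
{"method": "jog_arm", "body": {
  "steps": [
    [[1,0,0],[0,0,0],1],
    [[1,0,0],[0,0,0],1]
  ]
}}

```text
t: 19.38
eef_pos: [0.5783, -0.004, 0.2051]
eef_rot: [1.0, -0.01, -0.0, 0.0]
ft_force: [-5.0, 2.4, -2.2]
grip_width: 0.002
```

Request:
{"method": "jog_arm", "body": {
  "steps": [
    [[1,0,0],[0,0,0],1]
  ]
}}

```text
t: 19.5
eef_pos: [0.5792, -0.004, 0.2051]
eef_rot: [1.0, -0.01, -0.0, 0.0]
ft_force: [-5.6, 1.5, -1.8]
grip_width: -0.002
```

Request:
{"method": "jog_arm", "body": {
  "steps": [
    [[1,0,0],[0,0,0],1]
  ]
}}

```text
t: 19.62
eef_pos: [0.5803, -0.004, 0.2051]
eef_rot: [1.0, -0.01, -0.0, 0.0]
ft_force: [-5.0, 1.5, -2.0]
grip_width: 0.004
```

Request:
{"method": "jog_arm", "body": {
  "steps": [
    [[1,0,0],[0,0,0],1]
  ]
}}

```text
t: 19.75
eef_pos: [0.5813, -0.0041, 0.2051]
eef_rot: [1.0, -0.01, -0.0, -0.0]
ft_force: [-5.1, 2.1, -1.3]
grip_width: -0.001
```

Request:
{"method": "jog_arm", "body": {
  "steps": [
    [[1,0,0],[0,0,0],1]
  ]
}}

```text
t: 19.88
eef_pos: [0.5822, -0.0041, 0.2051]
eef_rot: [1.0, -0.01, -0.0, 0.0]
ft_force: [-5.7, 1.6, -2.2]
grip_width: -0.003
```

Request:
{"method": "jog_arm", "body": {
  "steps": [
    [[1,0,0],[0,0,0],1]
  ]
}}

```text
t: 20.0
eef_pos: [0.5833, -0.0041, 0.2051]
eef_rot: [1.0, -0.01, -0.0, 0.0]
ft_force: [-5.6, 1.0, -1.5]
grip_width: -0.004
```

Request:
{"method": "jog_arm", "body": {
  "steps": [
    [[1,0,0],[0,0,0],1]
  ]
}}

```text
t: 20.12
eef_pos: [0.5842, -0.0041, 0.2051]
eef_rot: [1.0, -0.01, -0.0, 0.0]
ft_force: [-5.0, 1.7, -1.5]
grip_width: -0.003
```

Request:
{"method": "jog_arm", "body": {
  "steps": [
    [[0.6,0,0],[0,0,0],1]
  ]
}}

```text
t: 20.25
eef_pos: [0.5848, -0.0042, 0.2051]
eef_rot: [1.0, -0.01, -0.0, 0.0]
ft_force: [-6.2, 2.1, -0.4]
grip_width: 0.004
```

Request:
{"method": "jog_arm", "body": {
  "steps": [
    [[0.6,0,0],[0,0,0],1]
  ]
}}

```text
t: 20.38
eef_pos: [0.5853, -0.0041, 0.2051]
eef_rot: [1.0, -0.01, -0.0, 0.0]
ft_force: [-5.0, 1.6, -0.6]
grip_width: -0.005
```

Request:
{"method": "jog_arm", "body": {
  "steps": [
    [[0.6,0,0],[0,0,0],1]
  ]
}}

```text
t: 20.5
eef_pos: [0.5858, -0.0041, 0.2051]
eef_rot: [1.0, -0.01, -0.0, 0.0]
ft_force: [-5.5, 2.0, -0.2]
grip_width: 0.001
```

Request:
{"method": "jog_arm", "body": {
  "steps": [
    [[0.6,0,0],[0,0,0],1]
  ]
}}

```text
t: 20.62
eef_pos: [0.5864, -0.0041, 0.2051]
eef_rot: [1.0, -0.01, -0.0, 0.0]
ft_force: [-6.5, 1.7, 0.9]
grip_width: 0.003
```

Request:
{"method": "jog_arm", "body": {
  "steps": [
    [[0.6,0,0],[0,0,0],1]
  ]
}}

```text
t: 20.75
eef_pos: [0.587, -0.0042, 0.2051]
eef_rot: [1.0, -0.01, -0.0, 0.0]
ft_force: [-5.8, 1.6, 0.4]
grip_width: -0.002
```

Request:
{"method": "jog_arm", "body": {
  "steps": [
    [[0.6,0,0],[0,0,0],1]
  ]
}}

```text
t: 20.88
eef_pos: [0.5876, -0.0042, 0.2051]
eef_rot: [1.0, -0.01, -0.0, 0.0]
ft_force: [-6.6, 2.5, -0.7]
grip_width: 0.001
```

Request:
{"method": "jog_arm", "body": {
  "steps": [
    [[0.6,0,0],[0,0,0],1]
  ]
}}

```text
t: 21.0
eef_pos: [0.5881, -0.0042, 0.2051]
eef_rot: [1.0, -0.01, -0.0, 0.0]
ft_force: [-6.3, 2.2, 0.4]
grip_width: 0.002
```

Request:
{"method": "jog_arm", "body": {
  "steps": [
    [[0.6,0,0],[0,0,0],1]
  ]
}}

```text
t: 21.12
eef_pos: [0.5888, -0.0043, 0.2051]
eef_rot: [1.0, -0.01, -0.0, 0.0]
ft_force: [-4.6, 1.1, -1.6]
grip_width: 0.002
```

Request:
{"method": "jog_arm", "body": {
  "steps": [
    [[0.5,0,0],[0,0,0],1]
  ]
}}

```text
t: 21.25
eef_pos: [0.5894, -0.0042, 0.2051]
eef_rot: [1.0, -0.01, -0.0, -0.0]
ft_force: [-5.6, 0.2, -1.8]
grip_width: 0.0
```

Request:
{"method": "jog_arm", "body": {
  "steps": [
    [[0.5,0,0],[0,0,0],1]
  ]
}}

```text
t: 21.38
eef_pos: [0.59, -0.0042, 0.2051]
eef_rot: [1.0, -0.01, -0.0, 0.0]
ft_force: [-5.5, 1.5, -0.8]
grip_width: 0.003
```

Request:
{"method": "jog_arm", "body": {
  "steps": [
    [[0.5,0,0],[0,0,0],1]
  ]
}}

```text
t: 21.5
eef_pos: [0.5905, -0.0042, 0.2051]
eef_rot: [1.0, -0.01, -0.0, 0.0]
ft_force: [-4.8, 0.9, -1.6]
grip_width: 0.002
```

Request:
{"method": "jog_arm", "body": {
  "steps": [
    [[0.4,0,0],[0,0,0],1]
  ]
}}

```text
t: 21.62
eef_pos: [0.5909, -0.0042, 0.2051]
eef_rot: [1.0, -0.01, -0.0, 0.0]
ft_force: [-5.0, 1.6, -2.3]
grip_width: -0.001
```

Request:
{"method": "jog_arm", "body": {
  "steps": [
    [[0.4,0,0],[0,0,0],1]
  ]
}}

```text
t: 21.75
eef_pos: [0.5913, -0.0042, 0.2051]
eef_rot: [1.0, -0.01, -0.0, -0.0]
ft_force: [-5.7, 1.6, -1.0]
grip_width: -0.003
```

Request:
{"method": "jog_arm", "body": {
  "steps": [
    [[0.3,0,0],[0,0,0],1]
  ]
}}

```text
t: 21.88
eef_pos: [0.5916, -0.0043, 0.2051]
eef_rot: [1.0, -0.01, -0.0, -0.0]
ft_force: [-5.6, 0.9, -1.4]
grip_width: -0.004
```

Request:
{"method": "jog_arm", "body": {
  "steps": [
    [[0.3,0,0],[0,0,0],1]
  ]
}}

```text
t: 22.0
eef_pos: [0.5918, -0.0042, 0.2051]
eef_rot: [1.0, -0.01, -0.0, 0.0]
ft_force: [-7.0, 1.9, 0.6]
grip_width: -0.0
```

Request:
{"method": "jog_arm", "body": {
  "steps": [
    [[0.3,0,0],[0,0,0],1]
  ]
}}

```text
t: 22.12
eef_pos: [0.5919, -0.0042, 0.2051]
eef_rot: [1.0, -0.01, -0.0, 0.0]
ft_force: [-7.5, 2.2, 1.2]
grip_width: -0.001
```

Request:
{"method": "jog_arm", "body": {
  "steps": [
    [[0.2,0,0],[0,0,0],1]
  ]
}}

```text
t: 22.25
eef_pos: [0.592, -0.0042, 0.2051]
eef_rot: [1.0, -0.01, -0.001, 0.0]
ft_force: [-7.7, 1.3, 0.9]
grip_width: -0.0
```

Request:
{"method": "jog_arm", "body": {
  "steps": [
    [[0.3,0,0],[0,0,0],1]
  ]
}}

```text
t: 22.38
eef_pos: [0.5922, -0.0042, 0.2051]
eef_rot: [1.0, -0.01, -0.001, 0.0]
ft_force: [-7.7, 2.1, 1.6]
grip_width: 0.001
```

Request:
{"method": "jog_arm", "body": {
  "steps": [
    [[0.3,0,0],[0,0,0],1]
  ]
}}

```text
t: 22.5
eef_pos: [0.5923, -0.0042, 0.2051]
eef_rot: [1.0, -0.01, -0.001, 0.0]
ft_force: [-9.6, 2.2, 3.1]
grip_width: -0.002
```

Request:
{"method": "jog_arm", "body": {
  "steps": [
    [[0.2,0,0],[0,0,0],1]
  ]
}}

```text
t: 22.62
eef_pos: [0.5924, -0.0042, 0.2051]
eef_rot: [1.0, -0.01, -0.001, 0.0]
ft_force: [-10.0, 2.1, 4.0]
grip_width: -0.002
```

Request:
{"method": "jog_arm", "body": {
  "steps": [
    [[0.2,0,0],[0,0,0],1]
  ]
}}

```text
t: 22.75
eef_pos: [0.5925, -0.0042, 0.2051]
eef_rot: [1.0, -0.01, -0.001, 0.0]
ft_force: [-10.2, 2.7, 3.9]
grip_width: -0.0
```

Request:
{"method": "jog_arm", "body": {
  "steps": [
    [[0.2,0,0],[0,0,0],1]
  ]
}}

```text
t: 22.88
eef_pos: [0.5926, -0.0042, 0.2051]
eef_rot: [1.0, -0.01, -0.001, 0.0]
ft_force: [-11.0, 1.4, 4.2]
grip_width: -0.002
```

Request:
{"method": "jog_arm", "body": {
  "steps": [
    [[0.1,0,0],[0,0,0],1]
  ]
}}

```text
t: 23.0
eef_pos: [0.5927, -0.0042, 0.2051]
eef_rot: [1.0, -0.01, -0.001, 0.0]
ft_force: [-10.6, 1.8, 4.5]
grip_width: -0.001
```

The push force holds at 10.6 to 11 N, so it should have clicked. I'll back off and check.

Request:
{"method": "jog_arm", "body": {
  "steps": [
    [[-2,0,0],[0,0,0],1],
    [[-8,0,0],[0,0,0],1],
    [[-10,0,0],[0,0,0],1],
    [[-10,0,0],[0,0,0],1],
    [[0,0,0],[0,0,0],1]
  ]
}}

```text
t: 23.62
eef_pos: [0.5631, -0.0038, 0.2053]
eef_rot: [1.0, -0.01, -0.0, 0.0]
ft_force: [0.4, 0.1, 0.4]
grip_width: -0.004
```

Request:
{"method": "jog_arm", "body": {
  "steps": [
    [[-40,0,0],[0,0,0],1],
    [[-50,0,0],[0,0,0],1],
    [[-30,0,-50],[0,0,0],1],
    [[0,0,-50],[0,0,0],1],
    [[0,0,0],[0,0,0],1]
  ]
}}

```text
t: 24.25
eef_pos: [0.4451, -0.0011, 0.3088]
eef_rot: [1.0, -0.01, 0.004, -0.0]
ft_force: [0.9, -0.8, -0.1]
grip_width: -0.002
```

Request:
{"method": "jog_arm", "body": {
  "steps": [
    [[0,0,0],[0,0,0],1],
    [[0,0,0],[0,0,0],1],
    [[0,0,0],[0,0,0],1],
    [[0,0,0],[0,0,0],1]
  ]
}}

```text
t: 24.75
eef_pos: [0.4437, -0.0013, 0.3045]
eef_rot: [1.0, -0.01, -0.001, 0.0]
ft_force: [0.1, 0.5, -0.2]
grip_width: 0.004
```

```bash
python3 - <<'E'
from m import *
for n in('scene','top'):
    i,K,E=cam(n); x0,y0=(180,140) if n=='scene' else (210,140)
    cv2.imwrite(f'pics/{n}20.png',cv2.resize(i[y0:y0+150,x0:x0+200,::-1],None,fx=4,fy=4,interpolation=cv2.INTER_CUBIC))
    if n=='top':
        c,st,mm=blob(i,'blue',(275,206)); ys,xs=np.nonzero(mm)
        print(c,st,onz(K,E,(c[0],ys.max()+.5),.068), onz(K,E,c,.068))
E
```

```text
[274.5505618  202.47191011] [262 201  26   4  89] [ 0.59772362 -0.00354252  0.068     ] [ 0.60462484 -0.00361357  0.068     ]
```

View pics/scene20.png

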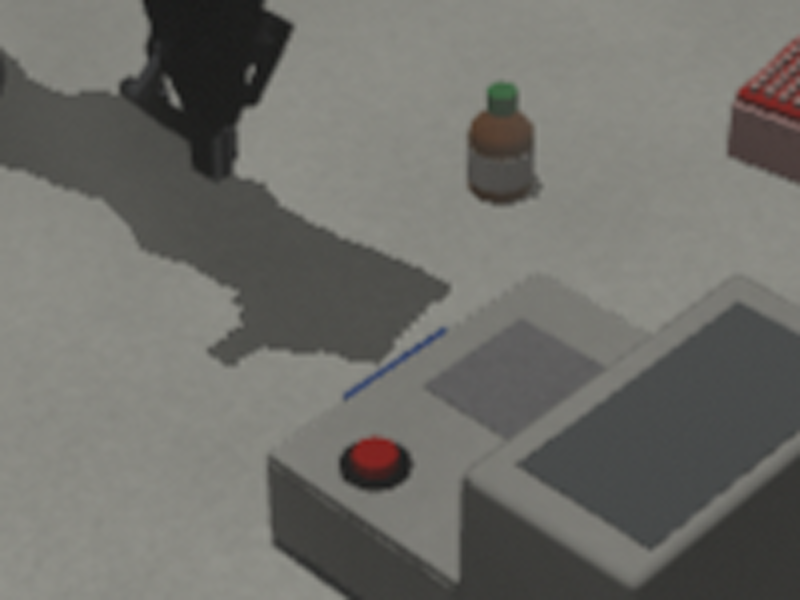

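View pics/top20.png

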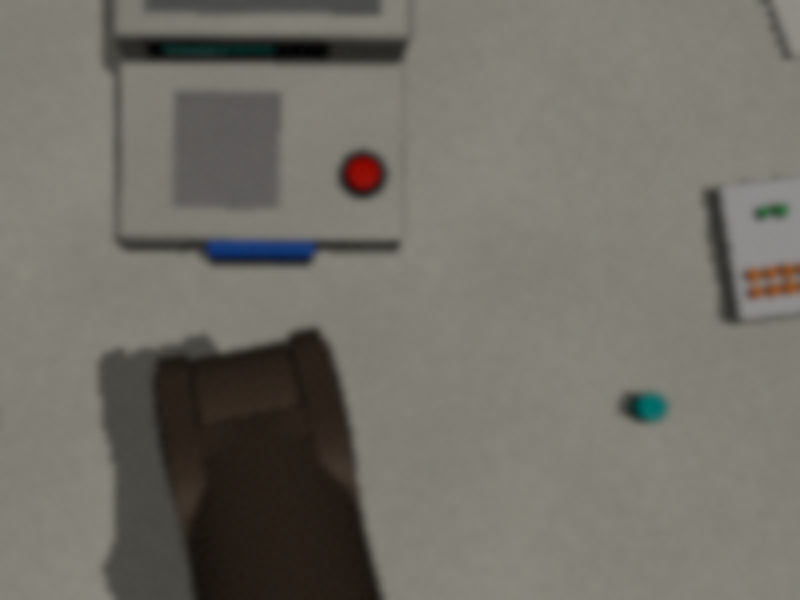

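Both views show the tray in, with only a thin blue strip showing (scene crop (395,365), top crop (260,250)). It has stayed there for over 1 s with the arm clear.

```bash
python3 -c "
from bench import order
print(order.hand_in())"
```

```text
the job is handed in; nothing more can be done
None
```

The job is done and handed in at about 25 s of the 72 s allowed; the hand-in reports no verdict.

- **Button:** I pressed the red button with at most about 4.4 N, and the tray sprang out.
- **Vial:** I stood the orange-capped vial in the nest. After I let go, both views showed its cap centred over the nest at the expected 62 mm height.
- **Tray:** I pushed it in by feel, past a resistance of about 6.5 N, until the push force held at 10.6–11 N (about 12 N with the vertical part). I then backed off. More than 1 s later the blue panel still stood in, with its outer face at x ≈ 0.598 m, or roughly 6 mm out. The gripper was clear of everything.

**Checks that were weaker:**
- The scene camera could not see the nest hole, so its height was confirmed only through the seated vial.
- Once the tray was in, the vial was hidden, so I could not see that it was still upright.
- Measured positions agreed to about 1–2 mm, apart from about 3 mm sideways on my first estimate of the analyser's middle.
- I did not measure the bystanders' positions again. In the last pictures, which showed the tube rack, the reagent bottle and part of the tip box, nothing looked disturbed.

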